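# Seat the sample rotor on its sprung drive and hold it down

### The arm

A 6-joint arm with a two-finger parallel gripper is mounted at the origin on the work surface. World frame = base frame: x ahead of the robot, y to its left, z up, the work surface at z = 0. Lengths are in m, angles in rad, forces in N, time in s.
With the tool pointing down it reaches from about 0.3 to 0.775 m from the base axis. Payload 14.6 kg.
Tool frame: the origin (TCP) lies between the finger pads, 19 mm behind the fingertips; this is the grasp point; z points along the fingers, y is the line along which they close (so a half turn about z gives the same grasp; the last joint's range is limited). The gripper opens to 94 mm and grips with 3 to 60 N. Pads are 16 mm wide; open, the fingers measure 119 mm over their backs; the gripper's body (75 mm by 177 mm) begins 78 mm behind the grasp point.
Start: joints at [-1.289, 0.3, 1.521, -0, 1.321, -0.067], TCP at [0.188, -0.517, 0.224] pointing down, gripper open.
Joint ranges: [-3.03, 3.03], [-0.79, 2.21], [0.23, 2.52], [-1.04, 4.18], [0, 3.07], [-2.55, 2.55]. Speed limits (rad/s): [2.22, 2.22, 2.57, 3.14, 3.14, 3.14].

### API

Orientations are given as a rotation vector (axis times angle).
In Python, from rig import manip, hand, kin, imaging gives the robot as it stands. Calls block until the motion is done:
- manip.reach(position, orientation): joint-space move of the TCP to a pose.
- manip.servo_line(position, rotation=None, rate=0.15, force_limit=None): straight line of the TCP; rotation=None keeps the orientation; rate is the mean speed in m/s. With force_limit (N) it stops when the force on the tool has changed by that much, and returns True; else False.
- manip.movej(angles): joint-space move.
- hand.command_gripper(opening): finger opening in m; the grip force is fixed at half the most; returns when the fingers have stopped.
- manip.dwell(seconds).
- kin.inverse_kinematics(position, orientation): joint angles nearest the present ones, or None.
- manip.get_state(): the state.
- imaging.grab_frame(name): name is "scene" or "side" or "wrist"; returns (picture, depth): 384x512x3 uint8, red, green, blue; 384x512 float32, m along the optical axis (not along the pixel's ray), 0 where there is no reading.
- imaging.camera_info(name): a dict with "fx", "fy", "cx", "cy" (pixels), "rvec" (rotation vector, rad) and "tvec" (3), from world to camera coordinates, as OpenCV has them. Camera axes: x right, y down, z forward; pixel columns grow to the right and rows downward; lengths in m; the calibration is good to about 2 mm. A picture is of the moment at which its call begins: read the wrist's pose just before it. camera_info takes no time and is no camera call; for the wrist camera it gives the pose at the moment of the call.
A pose or a line that the arm cannot do raises manip.IKError and nothing moves.
- manip.close_job(): hands the job in; it is judged then, once.
The state is a dict: "t": time; "joint_positions": joint angles; "dq": joint speeds; "effort": joint torques, N m; "tool_pos": TCP position; "tool_rot": TCP orientation; "wrist_force": force on the tool from outside, world axes, zero at the start; "torque": the same for the moment, N m; "grip_width": finger opening in m; "finger_force": force on a finger pad.
Only numpy, scipy, OpenCV 4.12 (cv2) and the standard library are available. Lean on these libraries where they do the work, as an engineer would, in place of code of your own. Each camera call takes 0.05 s, during which the arm holds its last target. There are 200 camera calls.

### The job

Slide the steel beaker off the drive socket, along the sample deck and without lifting it, until it stands inside the printed ring on the deck. Then take the sample rotor from its stand, turn it until the cross-shaped fins of its stem mesh with the cross-shaped socket, and push it fully home against the spring plunger, so that its disc is flush on the drive hub. Finish while still gripping the rotor by its handle and pressing it fully home (the spring lifts it again if you let go), and leave the jar, the tube rack and the bottle where they are.

Things in the scene. Friction and masses are not known exactly. Their poses are not given: they have to be found in the camera images.
- deck: White sample deck, a fixed block 170 x 420 x 50 mm (its x, y, z). Origin at the centre of its underside on the table; its top is 50 mm above. The drive socket lies at the centre of its top. It stands turned by up to 0.2 rad about the vertical.
- socket (a point): Centre of the top of the drive hub, a 59 mm metal disc flush in the middle of the deck's top, under the beaker at the start. Cross-shaped socket: two slots along this point's x and y (z up), each 31 mm long, 10.5 mm wide, 36 mm deep, crossing at the centre. The hub stands at any angle; it turns about the vertical against 0.06 N m of friction and stays where left.
- plunger (a joint): Spring pin, 9 mm thick, in the middle of the socket; its top is 20 mm below the deck's top when free. 0 m = free (up); grows as it is pushed down, at most 0.011 m. It pushes up with 6 N at 0 and 10 N at 0.008 m, where a fully home rotor holds it; the rotor's weight alone (1.7 to 2.6 N) cannot push it down.
- park_mark: Grey ring printed flat on top of the deck, about 0.15 m to one side of the socket (either side), 80 mm inner and 88 mm outer diameter, flat, no obstacle. Origin at its centre on the deck's top.
- beaker: Loose open steel beaker, round, straight-sided, 60 mm outside diameter, 65 mm high, wall 3 mm, 0.16 to 0.26 kg, empty. Origin at the centre of its underside. It stands on the deck over the drive socket at the start.
- rotor: Loose sample rotor, 0.18 to 0.27 kg. Origin at the lower tip of its stem, z up. Stem: two crossed fins along its x and y, each 28 mm wide, 8 mm thick, lower edge rounded, z = 0 to 28 mm, meshing every quarter turn. White disc, 104 mm diameter, z = 28 to 40 mm. It hangs in the stand with its tip 12 mm above the table. Fully home, its origin is 28 mm below the socket point.
- handle (a point): Middle of the rotor's handle, an upright black bar on the disc: 44 mm long (this point's x, in line with one pair of fins), 12 mm thick (y), from 24 mm below this point (disc top) to 24 mm above. This point is 64 mm above the rotor's origin. Grip it across its thickness.
- stand: Fixed grey square frame on the table that carries the rotor: 90 x 90 mm outside, 60 x 60 mm opening, 40 mm high. Origin at the centre of its underside.
- jar: Bystander: closed amber jar 52 mm in diameter, 70 mm high, standing on the deck about 0.15 m from the socket on the side away from the printed ring. Origin at the centre of its underside.
- rack: Bystander: yellow tube rack 70 x 150 mm (its x, y) with orange-capped tubes, 96 mm high, on the table. Origin at the centre of its underside.
- bottle: Bystander: closed white bottle 64 mm in diameter, 140 mm high, on the table. Origin at the centre of its underside.
Mind the look-alikes: they are no part of the job. What is shaped like the rotor but blue or turquoise is not meant.

How it is judged:
By the outcome, as a careful person would: the job done as asked, in the order asked, and still so for the second after the job is handed in, while the arm keeps its last pose, push and grip.
It also fails if it takes over 58 s, if anything falls off the work surface, if the arm or the gripper's body presses on something with over 40 N, if the wrist force passes 120 N, or if a joint passes its speed limit or range.

## Working session

There is one attempt and no reset: what is moved stays moved. The work goes in short steps, each a Python script; the robot and the scene stay as the last script left them, time stands still between calls to the robot, and variables do not carry over. Pictures are saved under pics/ and viewed, at most 10 in all, crops included, and the job is handed in when it is done.

```bash
mkdir -p pics; ls; cat > h.py <<'E'
from rig import manip, hand, kin, imaging
import numpy as np, cv2
from scipy.spatial.transform import Rotation as R
def cam(n):
    c=imaging.camera_info(n); return c,R.from_rotvec(np.array(c["rvec"]).ravel()).as_matrix(),np.array(c["tvec"]).ravel()
def cloud(n):
    c,Rm,t=cam(n); p,d=imaging.grab_frame(n)
    v,u=np.mgrid[:d.shape[0],:d.shape[1]]
    P=np.stack([(u-c["cx"])/c["fx"]*d,(v-c["cy"])/c["fy"]*d,d],-1)
    W=(P-t)@Rm; W[d==0]=np.nan
    return p,d,W
def save(n,p,s=1): cv2.imwrite("pics/"+n,cv2.resize(p[:,:,::-1],None,fx=s,fy=s,interpolation=cv2.INTER_CUBIC))
def down(yaw): # tool z down, tool y at angle yaw+90deg
    return (R.from_euler('z',yaw)*R.from_euler('x',np.pi)).as_rotvec()
def yaw_now():
    M=R.from_rotvec(manip.get_state()["tool_rot"]).as_matrix(); return np.arctan2(M[1,0],M[0,0])
E
python3 - <<'E'
from h import *
for n in("scene","side"):
    p,d,W=cloud(n); save(n+"0.png",p,1.5); np.savez(n+"0.npz",p=p,d=d,W=W)
    c,Rm,t=cam(n); print(n,-Rm.T@t,c["fx"])
s=manip.get_state(); print(s["t"],s["tool_rot"],yaw_now())
E
```

```text
pics
scene [0.98037236 0.22941199 0.8923882 ] 373.508424546522
side [ 0.48664472 -0.99896114  0.64897165] 438.03532341930367
0.1 [-3.09292549e+00 -5.44921393e-01  1.45589313e-04] 0.34878683488801276
```

View pics/scene0.png

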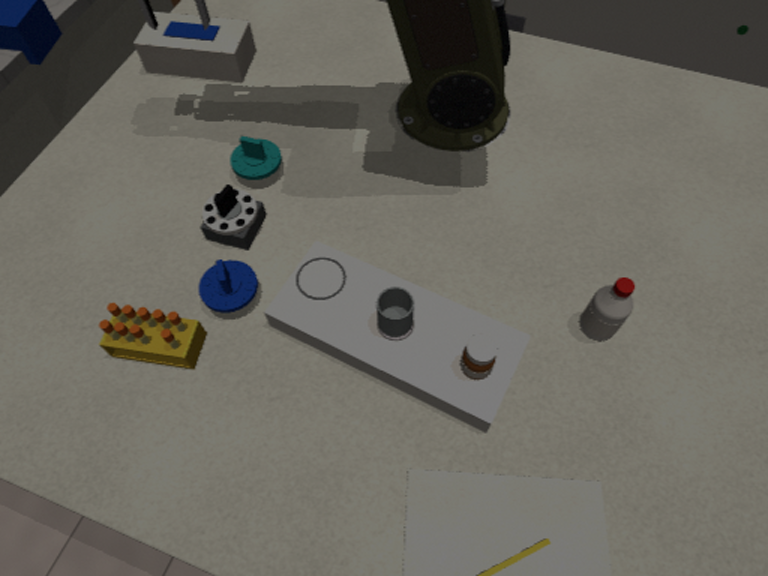

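View pics/side0.png

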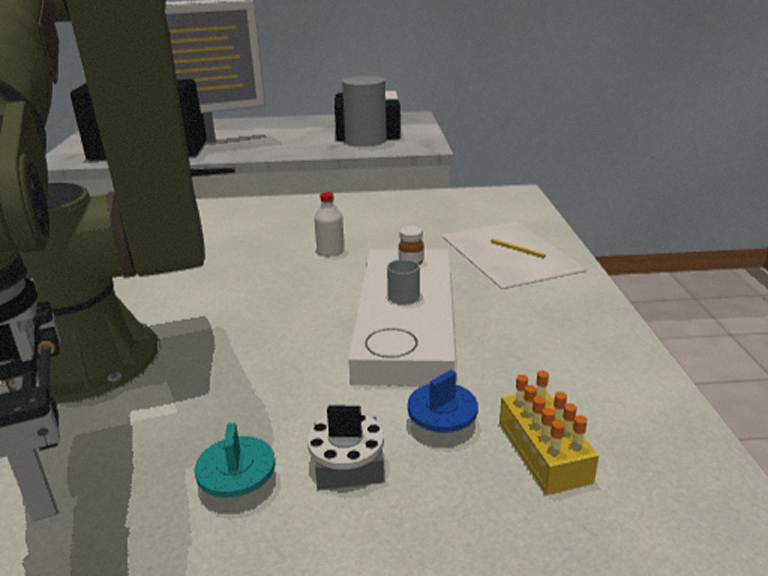

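The scene view (1.5x) shows the white disc with a black handle in the grey frame at (232,212), also in side at (345,440). The teal rotor at scene (255,158) and the blue one at (228,286) are the look-alikes. The beaker is at (395,312), the ring at (321,278), the jar at (479,355) and the bottle at (606,310). The white and black one fits the description, so I'll confirm it in a crop while measuring.

```bash
cat > m.py <<'E'
from h import *
from scipy.optimize import least_squares
def circ(P,r=None):
    c0=np.median(P,0)
    f=(lambda q:np.hypot(*(P-q[:2]).T)-q[2]) 
    s=least_squares(f,[*c0,r or .04],loss='soft_l1',f_scale=.002); return s.x
for n in("scene","side"):
    z=np.load(n+"0.npz"); p,d,W=z["p"],z["d"],z["W"]; print("==",n)
    def box(x0,y0,x1,y1): # 1.5x coords
        m=np.zeros(d.shape,bool); m[int(y0/1.5):int(y1/1.5),int(x0/1.5):int(x1/1.5)]=1; return m
    g=p.astype(float).mean(-1); Z=W[...,2]
    B=dict(scene=dict(deck=(260,235,535,435),ring=(290,250,352,306),beak=(370,282,420,342),rot=(196,178,270,250),jar=(455,330,505,382)),
           side=dict(deck=(345,245,460,385),ring=(360,325,422,360),beak=(380,258,425,304),rot=(303,398,388,490),jar=(395,225,428,268)))[n]
    m=box(*B["deck"])&(abs(Z-.05)<.008)
    rect=cv2.minAreaRect(W[m][:,:2].astype(np.float32)); print("deck",rect,np.median(Z[m]))
    m=box(*B["ring"])&(abs(Z-.05)<.008); th=np.median(g[m]); r=m&(g<th-20); print("ring",r.sum(),circ(W[r][:,:2]))
    m=box(*B["beak"])&(Z>.107)&(Z<.125); print("beaker rim",m.sum(),circ(W[m][:,:2],.03),np.nanmax(Z[box(*B["beak"])]))
    m=box(*B["jar"])&(Z>.065); print("jar",np.nanmean(W[m],0))
    m=box(*B["rot"])&(abs(Z-.052)<.005); rc=cv2.minEnclosingCircle(W[m][:,:2].astype(np.float32)); print("disc",m.sum(),rc,np.median(Z[m]))
    m=box(*B["rot"])&(Z>.094)&(Z<.108); print("handle top",m.sum(),cv2.minAreaRect(W[m][:,:2].astype(np.float32)),np.median(Z[m]))
    m=box(*B["rot"])&(Z>.065)&(Z<.108);  print("handle all",cv2.minAreaRect(W[m][:,:2].astype(np.float32)))
    x0,y0,x1,y1=[int(v/1.5) for v in (B["rot"][0]-15,B["rot"][1]-15,B["rot"][2]+15,B["rot"][3]+15)]
    save(n+"_rot.png",p[y0:y1,x0:x1],6)
a=cv2.imread("pics/scene_rot.png");b=cv2.imread("pics/side_rot.png")
h=400;a=cv2.resize(a,(400,400));b=cv2.resize(b,(400,400));cv2.imwrite("pics/rotc.png",np.hstack([a,b]))
E
python3 m.py
```

```text
== scene
deck ((0.5775587558746338, 0.07810300588607788), (0.420950323343277, 0.17297431826591492), 83.26275634765625) 0.04842758044308468
ring 176 [ 0.53960611 -0.07666555  0.04203074]
beaker rim 134 [0.574579   0.07675164 0.02836311] 0.11629152992724824
jar [0.61094647 0.22722669 0.10581173]
disc 636 ((0.46228381991386414, -0.3036731481552124), 0.0537283793091774) 0.050759785053650225
handle top 65 ((0.46284645795822144, -0.303521990776062), (0.013376323506236076, 0.04234711453318596), 81.9986572265625) 0.09785658930848731
handle all ((0.4634270966053009, -0.3030773103237152), (0.01437565591186285, 0.043674226850271225), 81.5699691772461)
== side
deck ((0.57718425989151, 0.07821214199066162), (0.4295969605445862, 0.17021960020065308), 83.01979064941406) 0.04903107337758171
ring 170 [ 0.53872345 -0.077423    0.04231879]
beaker rim 126 [0.57294313 0.07293618 0.02844238] 0.11652052166309741
jar [0.5972693  0.1908997  0.09878423]
disc 1095 ((0.46158739924430847, -0.3064407408237457), 0.053290266543626785) 0.05111637828693703
handle top 112 ((0.460815966129303, -0.3072054982185364), (0.014792668633162975, 0.043104950338602066), 79.83955383300781) 0.09819783919685258
handle all ((0.46084895730018616, -0.3072873651981354), (0.014942248351871967, 0.04440078139305115), 79.83955383300781)
```

View pics/rotc.png

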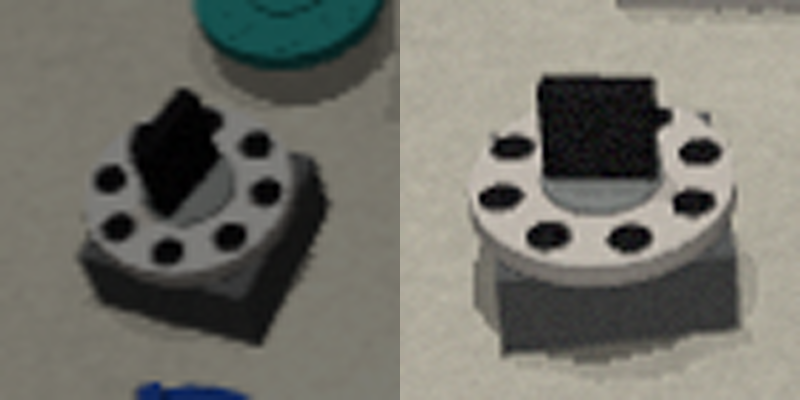

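The crop confirms it: white disc with dark wells, black upright handle, grey frame. Sizes match (disc radius 53 mm, handle 43x14 mm, top at 98 mm). Next I move above the beaker and refine its position with the wrist camera.

```bash
python3 - <<'E'
from h import *
from m import circ
manip.reach([0.574,0.075,0.27],down(np.radians(76)))
p,d,W=cloud("wrist"); Z=W[...,2]; save("w1.png",p,1.5)
near=np.hypot(W[...,0]-.574,W[...,1]-.075)<.045
m=near&(Z>.108)&(Z<.125); print("rim",m.sum(),circ(W[m][:,:2],.03),np.median(Z[m]))
print(cv2.minEnclosingCircle(W[m][:,:2].astype(np.float32)))
s=manip.get_state(); print(s["t"],s["tool_pos"],s["joint_positions"])
E
```

```text
== scene
deck ((0.5775587558746338, 0.07810300588607788), (0.420950323343277, 0.17297431826591492), 83.26275634765625) 0.04842758044308468
ring 176 [ 0.53960611 -0.07666555  0.04203074]
beaker rim 134 [0.574579   0.07675164 0.02836311] 0.11629152992724824
jar [0.61094647 0.22722669 0.10581173]
disc 636 ((0.46228381991386414, -0.3036731481552124), 0.0537283793091774) 0.050759785053650225
handle top 65 ((0.46284645795822144, -0.303521990776062), (0.013376323506236076, 0.04234711453318596), 81.9986572265625) 0.09785658930848731
handle all ((0.4634270966053009, -0.3030773103237152), (0.01437565591186285, 0.043674226850271225), 81.5699691772461)
== side
deck ((0.57718425989151, 0.07821214199066162), (0.4295969605445862, 0.17021960020065308), 83.01979064941406) 0.04903107337758171
ring 170 [ 0.53872345 -0.077423    0.04231879]
beaker rim 126 [0.57294313 0.07293618 0.02844238] 0.11652052166309741
jar [0.5972693  0.1908997  0.09878423]
disc 1095 ((0.46158739924430847, -0.3064407408237457), 0.053290266543626785) 0.05111637828693703
handle top 112 ((0.460815966129303, -0.3072054982185364), (0.014792668633162975, 0.043104950338602066), 79.83955383300781) 0.09819783919685258
handle all ((0.46084895730018616, -0.3072873651981354), (0.014942248351871967, 0.04440078139305115), 79.83955383300781)
rim 565 [0.5719157  0.07731812 0.02805477] 0.11552578496038762
((0.571914792060852, 0.07678399980068207), 0.02999713271856308)
2.6583 [0.57407194 0.07429411 0.26996935] [ 6.54515295e-02  3.35362784e-01  1.36862278e+00 -4.82203955e-05
  1.43765717e+00  3.10948114e-01]
```

View pics/w1.png

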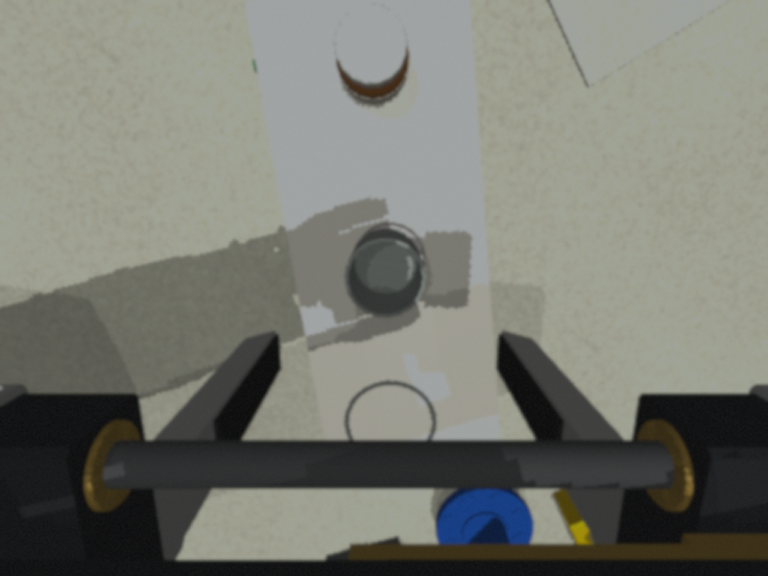

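The wrist view shows the beaker at (385,270), the ring at (390,425) and nothing in the fingers' way. I'll grip it low and slide it level to the ring.

```bash
sed -i 's/^for n in("scene","side"):/if __name__=="__main__":\n  NS=("scene","side")\nelse: NS=()\nfor n in NS:/; s/^a=cv2.*//; s/^h=400.*//' m.py
python3 - <<'E'
from h import *
from m import circ
def st(l):
    s=manip.get_state(); print(l,round(s["t"],2),np.round(s["tool_pos"],4),np.round(s["wrist_force"],1),round(s["grip_width"],4))
yaw=down(np.radians(76))
print(manip.servo_line([0.572,0.077,0.083],yaw,rate=.15,force_limit=15)); st("down")
hand.command_gripper(0.05); st("grip")
p0=np.array(manip.get_state()["tool_pos"])
# beaker centre is at finger centre across; slide by the measured difference
print(manip.servo_line([0.5392,-0.077,p0[2]],yaw,rate=.08,force_limit=40)); st("slid")
hand.command_gripper(0.094); st("open")
manip.servo_line([0.5392,-0.077,0.25],yaw,rate=.25)
p,d,W=cloud("scene"); Z=W[...,2]; 
near=np.hypot(W[...,0]-.539,W[...,1]+.077)<.05
m=near&(Z>.108)&(Z<.125); print("rim scene",m.sum(),circ(W[m][:,:2],.03) if m.sum()>20 else 0)
manip.reach([0.50,0.00,0.30],yaw) 
p,d,W=cloud("wrist"); save("w2.png",p,1.5); Z=W[...,2]; np.savez("w2.npz",p=p,d=d,W=W)
near=np.hypot(W[...,0]-.539,W[...,1]+.077)<.05
m=near&(Z>.108)&(Z<.125); print("rim wrist",m.sum(),circ(W[m][:,:2],.03) if m.sum()>20 else 0)
p,d,W=cloud("scene"); save("s2.png",p[140:260,160:360],4);np.savez("s2.npz",p=p,d=d,W=W)
st("end")
E
```

```text
False
down 4.06 [0.5724 0.077  0.0838] [0.2 0.8 0.5] 0.0941
grip 4.68 [0.572  0.077  0.0831] [-0.5  0.1  0.7] 0.0606
False
slid 6.8 [ 0.5392 -0.077   0.0831] [1.1 0.3 3.6] 0.0605
open 7.5 [ 0.5392 -0.077   0.0831] [-0.6 -0.2 -0. ] 0.094
rim scene 115 [ 0.5417569  -0.07693781  0.02810817]
rim wrist 508 [ 0.53867058 -0.07619463  0.02815788]
end 8.95 [ 0.5    -0.0005  0.2987] [-1.3  0.6  0.1] 0.0942
```

View pics/w2.png

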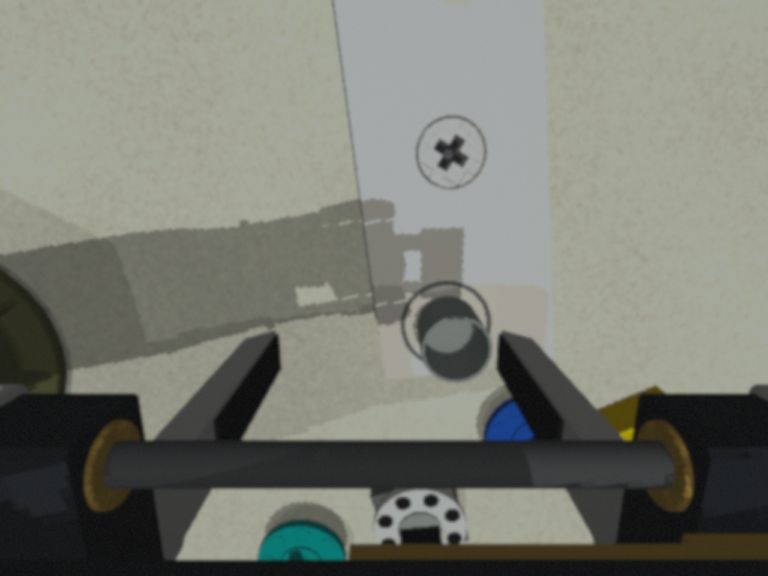

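View pics/s2.png

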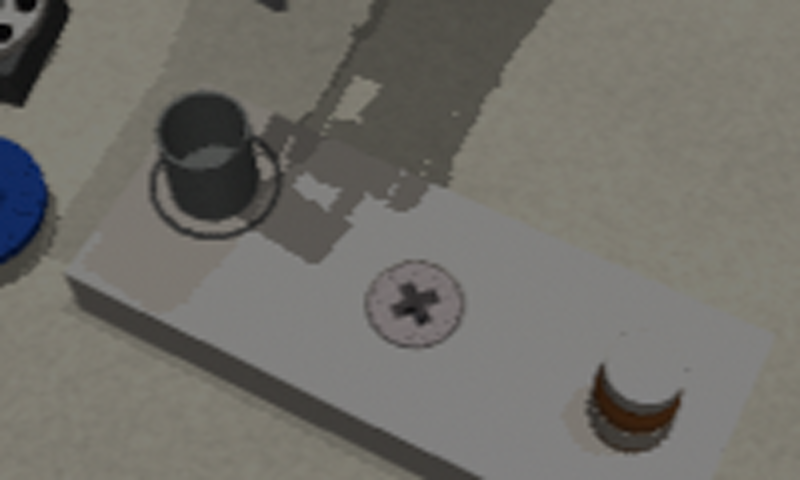

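The scene crop shows the beaker standing inside the ring, and the hub with its cross is uncovered at (414,304). Next I take closer wrist views of the socket and then of the rotor handle.

```bash
cat >> h.py <<'E'
def toplane(n,uv,z):
    c,Rm,t=cam(n); uv=np.atleast_2d(uv).astype(float)
    r=np.c_[(uv[:,0]-c["cx"])/c["fx"],(uv[:,1]-c["cy"])/c["fy"],np.ones(len(uv))]@Rm; o=-Rm.T@t
    return o+r*((z-o[2])/r[:,2])[:,None]
def toplane_all(n,z,shape=(384,512)):
    v,u=np.mgrid[:shape[0],:shape[1]]; return toplane(n,np.c_[u.ravel(),v.ravel()],z)[:,:2].reshape(*shape,2)
def st(l):
    s=manip.get_state(); print(l,round(s["t"],2),np.round(s["tool_pos"],4),np.round(s["wrist_force"],1),round(s["grip_width"],4),round(np.degrees(yaw_now()),2))
E
python3 - <<'E'
from h import *
from m import circ
def cross(n,p,c0,zp=.05):
    X=toplane_all(n,zp); g=p.astype(float).mean(-1)
    r=np.hypot(*(X-c0).transpose(2,0,1)); th=.5*(np.median(g[r<.028])+np.percentile(g[r<.012],5))
    c=np.array(c0)
    for _ in range(5):
        r=np.hypot(*(X-c).transpose(2,0,1)); m=(r<.018)&(g<th); c=X[m].mean(0)
    q=(X[m]-c)@[1,1j]; a=np.degrees(np.angle((q**4).sum()))/4
    hubm=(r>.026)&(r<.034)&(g<np.median(g[(r>.019)&(r<.026)])-12)
    print(n,"cross",m.sum(),c,"ang mod90",a,"hub circle",hubm.sum(),circ(X[hubm],.0295) if hubm.sum()>10 else 0)
z=np.load("s2.npz"); cross("scene",z["p"],[.577,.078])
manip.reach([0.577,0.078,0.22],down(np.radians(76)))
p,d,W=cloud("wrist"); cross("wrist",p,[.577,.078]); 
near=np.hypot(W[...,0]-.577,W[...,1]-.078)<.05; print("deck z",np.nanmedian(W[...,2][near]))
A=p[100:290,150:350].copy()
manip.reach([0.462,-0.305,0.25],down(np.radians(-9)))
p,d,W=cloud("wrist"); Z=W[...,2]
near=np.hypot(W[...,0]-.462,W[...,1]+.305)<.06
m=near&(Z>.093)&(Z<.108); print("handle",m.sum(),cv2.minAreaRect(W[m][:,:2].astype(np.float32)),np.median(Z[m]))
m=near&(abs(Z-.052)<.006); print("disc",cv2.minEnclosingCircle(W[m][:,:2].astype(np.float32)),np.median(Z[m]))
g=p.max(-1); B=p[100:290,150:350]
save("cmp.png",np.hstack([A,B]),2); st("end")
E
```

```text
scene cross 68 [0.5779144  0.07966817] ang mod90 43.34188135006719 hub circle 85 [0.57834718 0.07927194 0.02980752]
wrist cross 226 [0.57692732 0.08068216] ang mod90 -44.88042176926535 hub circle 363 [0.57614789 0.07945355 0.02919183]
deck z 0.31546361122657635
handle 436 ((0.4605761468410492, -0.30344775319099426), (0.011959468014538288, 0.04338938742876053), 81.89595031738281) 0.10067072499628354
disc ((0.4600580632686615, -0.30336010456085205), 0.05216585844755173) 0.053139737624223
end 11.13 [ 0.4625 -0.3042  0.25  ] [-0.1  0.1 -0.1] 0.094 -8.88
```

View pics/cmp.png

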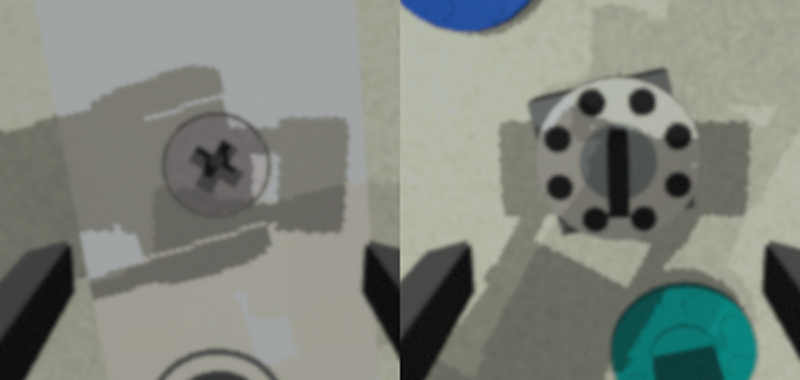

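The left half shows the cross at (215,160), but the arm's shadow biases its angle. The right half shows the handle well centred at (619,172). I'll rectify the hub from the unshadowed pictures to get the cross angle.

```bash
python3 - <<'E'
from h import *
from m import circ
def rect(p,W,c0,rad=.035,N=380):
    near=(np.hypot(W[...,0]-c0[0],W[...,1]-c0[1])<.07)&(abs(W[...,2]-.05)<.006)
    v,u=np.nonzero(near); H,_=cv2.findHomography(np.c_[u,v].astype(np.float32),W[near][:,:2].astype(np.float32)*1000,cv2.RANSAC,3.)
    s=N/(2*rad*1000); S=np.array([[s,0,-s*(c0[0]-rad)*1000],[0,-s,s*(c0[1]+rad)*1000],[0,0,1]])
    return cv2.warpPerspective(p,S@H,(N,N),flags=cv2.INTER_CUBIC)
z=np.load("s2.npz"); z2=np.load("w2.npz"); ps,ds,Ws=cloud("side"); np.savez("side3.npz",p=ps,d=ds,W=Ws)
ims=[]
for n,(p,W,c0) in dict(scene=(z["p"],z["W"],[.578,.0793]),wrist=(z2["p"],z2["W"],[.577,.0795]),side=(ps,Ws,[.577,.078])).items():
    im=rect(p,W,c0); g=im.astype(float).mean(-1)
    N=380; yy,xx=np.mgrid[:N,:N]; k=70/N
    X=np.stack([(xx-N/2)*k,-(yy-N/2)*k],-1)
    hub=np.hypot(X[...,0],X[...,1])
    med=np.median(g[(hub>19)&(hub<25)]); th=.55*med+.45*np.percentile(g[hub<10],3)
    c=np.zeros(2)
    for _ in range(6):
        r=np.hypot(*(X-c).transpose(2,0,1)); m=(r<19)&(g<th); c=X[m].mean(0)
    q=(X[m]-c)@[1,1j]; q=q[abs(q)<13]
    rim=(hub>26)&(hub<34)&(g<med-15)
    print(n,np.array(c0)+c/1000,"ang",np.degrees(np.angle((q**4).sum()))/4,"|m|",abs((q**4).sum())/(abs(q)**4).sum(),"hub",circ(X[rim],29.5)/1000+np.r_[c0,0] if rim.sum()>50 else 0)
    ims.append(cv2.resize(im,(266,266)))
save("rect.png",np.hstack(ims),1)
E
```

```text
scene [0.57725184 0.07936824] ang 44.87998103401394 |m| 0.5024881055746478 hub [0.5775667  0.07918225 0.0298256 ]
wrist [0.57571632 0.07866668] ang -44.658816488988755 |m| 0.4960869896531738 hub [0.57580683 0.07875454 0.03015287]
side [0.5774351  0.07845168] ang -44.760708391593106 |m| 0.4641432409503952 hub [0.57703595 0.07728265 0.02963159]
```

View pics/rect.png

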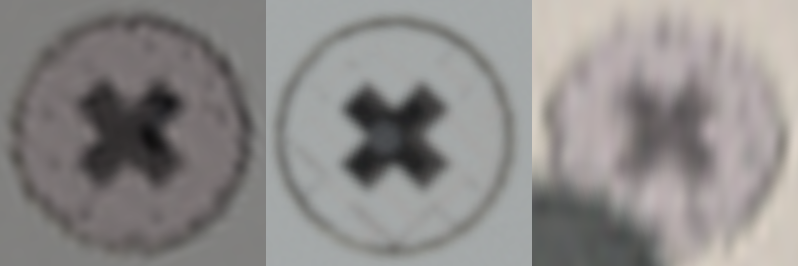

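All three rectified views put the cross arms on the diagonals, 45° ±0.5°, with the hub centre near (0.5765, 0.0786). I'll grip the rotor, carry it over, turn it and check it with the fixed cameras at a known TCP pose.

```bash
python3 - <<'E'
from h import *
from m import circ
y=down(np.radians(-8.3)); x0=[0.4612,-0.3040]
print(manip.servo_line([*x0,0.075],y,rate=.15,force_limit=12)); st("down")
hand.command_gripper(0.005); st("grip")
manip.servo_line([*x0,0.24],y,rate=.2); st("lift")
yy=down(np.radians(45)); T=[0.5765,0.0786]
manip.reach([*T,0.24],yy); st("over")
manip.servo_line([*T,0.15],yy,rate=.15); manip.dwell(.3); st("low")
for n in("scene","side"):
    p,d,W=cloud(n); np.savez(n+"4.npz",p=p,d=d,W=W); Z=W[...,2]
    near=np.hypot(W[...,0]-T[0],W[...,1]-T[1])<.065
    m=near&(abs(Z-.127)<.004); P=W[m][:,:2].astype(np.float32)
    print(n,m.sum(),"disc",cv2.minEnclosingCircle(P),np.median(Z[m]))
    # hull-edge circle fit
    h=cv2.convexHull(P)[:,0]; print(circ(h,.052))
    if n=="side": save("side4.png",p[100:300,180:350],4)
E
```

```text
False
down 12.5 [ 0.4616 -0.3043  0.0758] [-0.3 -0.5 -0.1] 0.0943 -8.3
grip 13.72 [ 0.4612 -0.304   0.075 ] [ 0.3  0.2 -0.5] 0.0118 -8.3
lift 14.7 [ 0.4608 -0.3037  0.2386] [ 0.5 -0.6 -1.7] 0.0119 -8.3
over 16.18 [0.5766 0.0776 0.2399] [-0.7  0.1 -3. ] 0.0117 44.9
low 17.23 [0.5767 0.0786 0.1506] [-0.7 -0.3 -2.4] 0.0117 45.0
scene 898 disc ((0.5785728693008423, 0.07832830399274826), 0.05228181555867195) 0.12631681028319747
[0.57835949 0.07832975 0.05151697]
side 426 disc ((0.5765175223350525, 0.07459612190723419), 0.053481325507164) 0.1267314964370817
[0.57628661 0.07435693 0.05222944]
```

View pics/side4.png

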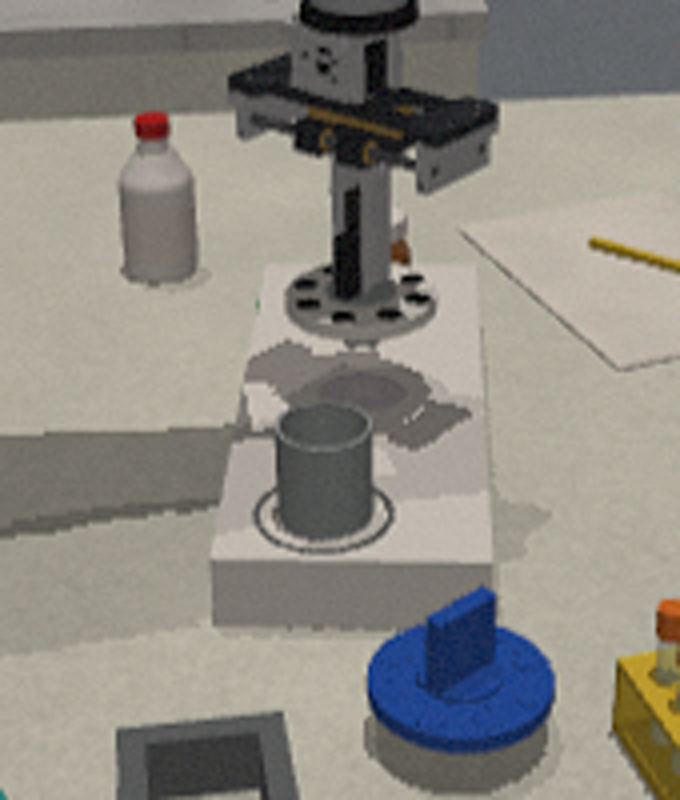

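The side crop shows the rotor held level above the hub at (360,305), the beaker in the ring at (323,470) and the stand empty. Comparing the cameras' readings of disc and hub calls for a shift of about (-0.3, +1.2) mm. I'll insert with a force limit and a small search.

```bash
python3 - <<'E'
from h import *
yy=down(np.radians(45)); T=np.array([0.5764,0.0796])
t0=manip.get_state()["t"]
manip.servo_line([*T,0.118],yy,rate=.1); st("pre")
offs=[(0,0)]+[(r*np.cos(a),r*np.sin(a)) for r in(.0015,.003) for a in np.arange(0,2*np.pi,np.pi/3 if r<.002 else np.pi/5)]
ok=False
for o in offs:
    q=T+o
    manip.servo_line([*q,0.1155],yy,rate=.05)
    hit=manip.servo_line([*q,0.100],yy,rate=.03,force_limit=8); z=manip.get_state()["tool_pos"][2]; st(("hit" if hit else "in",np.round(np.array(o)*1e3,1)))
    if not hit or z<.107: ok=True; break
    if manip.get_state()["t"]>38: break
print(ok)
E
```

```text
pre 17.8 [0.5764 0.0796 0.118 ] [ 0.4 -0.5 -1.1] 0.0115 45.0
('in', array([0., 0.])) 18.72 [0.5765 0.0796 0.1   ] [ 0.4  0.4 -2.1] 0.0118 45.0
True
```

It meshed on the first try. Now I press it home.

```bash
python3 - <<'E'
from h import *
yy=down(np.radians(45)); T=[0.5765,0.0796]
print(manip.servo_line([*T,0.0790],yy,rate=.02,force_limit=30)); st("press"); manip.dwell(.5); st("settle")
for n in("scene","side"):
    p,d,W=cloud(n); Z=W[...,2]; near=np.hypot(W[...,0]-T[0],W[...,1]-T[1])
    m=(near<.05)&(near>.03)&(Z<.075)&(Z>.045); m2=(near<.085)&(near>.065)&(abs(Z-.05)<.01); print(n,"disc top z",np.median(Z[m]),"deck z",np.median(Z[m2]))
    if n=="side": save("side5.png",p[140:280,200:340],4)
E
```

```text
True
press 19.5 [0.5767 0.0798 0.085 ] [-1.8  0.3  7.6] 0.0119 45.01
settle 20.0 [0.5767 0.0797 0.085 ] [-1.  -0.5  8. ] 0.0121 45.01
scene disc top z 0.06083388475185939 deck z 0.0484916754299042
side disc top z 0.06148933601763717 deck z 0.049142932107342045
```

View pics/side5.png

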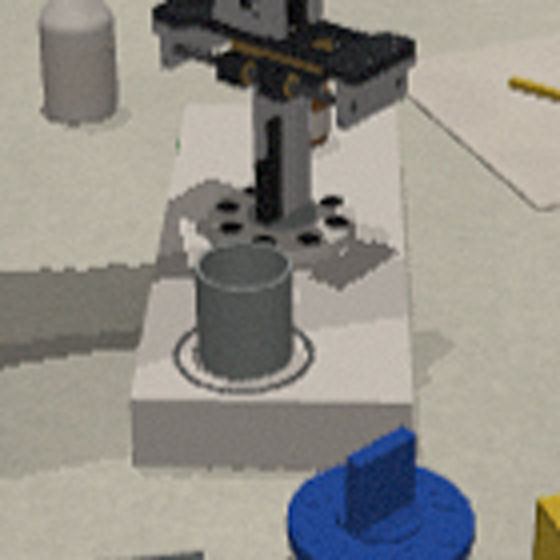

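The disc top reads 12.3 mm above the deck (12 mm when home), but the settled force is only about the spring's. I'll press slightly deeper to hold it firmly.

```bash
python3 - <<'E'
from h import *
yy=down(np.radians(45)); T=[0.5765,0.0796]
for z in (.0845,.0840,.0835):
    r=manip.servo_line([*T,z],yy,rate=.01,force_limit=30); manip.dwell(.4); st((z,r))
    if r or manip.get_state()["wrist_force"][2]>22: break
p,d,W=cloud("scene"); Z=W[...,2]; near=np.hypot(W[...,0]-T[0],W[...,1]-T[1])
m=(near<.05)&(near>.03)&(Z<.075)&(Z>.045); m2=(near<.085)&(near>.065)&(abs(Z-.05)<.01); print(np.median(Z[m])-np.median(Z[m2]))
E
```

```text
(0.0845, False) 20.75 [0.5767 0.0797 0.0851] [-2.4  0.6  6.7] 0.0121 45.0
(0.084, False) 21.4 [0.5767 0.0797 0.0848] [-4.1 -0.3  8.8] 0.0121 45.0
(0.0835, False) 22.05 [0.5768 0.0797 0.0847] [-7.1  0.  13.8] 0.0118 45.0
0.012012469676482403
```

```bash
python3 - <<'E'
from h import *
yy=down(np.radians(45)); T=[0.5762,0.0796]
r=manip.servo_line([*T,.0828],yy,rate=.01,force_limit=30); manip.dwell(1.0); st(r)
p,d,W=cloud("scene"); Z=W[...,2]; near=np.hypot(W[...,0]-T[0],W[...,1]-T[1])
m=(near<.05)&(near>.03)&(Z<.075)&(Z>.045); m2=(near<.085)&(near>.065)&(abs(Z-.05)<.01); print(np.median(Z[m])-np.median(Z[m2]))
if manip.get_state()["wrist_force"][2]>12: print(manip.close_job())
E
```

```text
False 23.35 [0.5768 0.0797 0.0847] [-7.  -0.6 19.4] 0.0116 45.0
0.012160993148034899
the job is handed in; nothing more can be done
None
```

The job is handed in at about 23 s: the beaker was slid level into the ring, and the rotor is meshed in the socket. It is pressed home with about 19 N (disc top 12.2 mm above the deck against 12 mm nominal) and still gripped; the jar, rack and bottle were not touched.

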